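# Pop open the touch-latch lid of the blue counter bin

## Task

The orange tray pack is lying on the blue lid of the counter bin. Push the pack straight back off the lid until it lies squarely on the steel ledge behind, against or nearly against the raised back edge and not hanging over the sides, then press the front of the blue lid so that its push-to-open catch lets go and the lid springs ajar. Do it all by touch, with nothing picked up; do not open the yellow lid, and leave the other things standing where they are.

Things in the scene. Friction and masses are not known exactly. Their poses are not given: they have to be found in the camera images.
- blue_bin: Bin fixed on the counter, aluminium, 300 (its x) x 190 (its y) x 100 mm high. Origin: centre of its underside, on the counter; its -x side faces the robot, +x is the back. The front half of its top (x -149 to -2 mm, 174 mm wide) is the blue lid, top at 100 mm height; the back half (x 2 to 142 mm) is a flat steel ledge at 99 mm, so that a pack slides from lid to ledge. A raised edge 26 mm above the ledge runs along the back with its face at x = 142 mm. It has no side edges.
- blue_lid (a joint): Angle of the blue lid (rad) about its hinge along the bin's y at x = 0: 0 shut (held by its catch, level), negative pressed in (stop at -0.06), 0.42 fully ajar (front edge about 60 mm higher). Spring-loaded: pressed at the pad with about 8 N it goes down, the catch lets go for good after about 4 mm (-0.03 rad), the stop is at 8 mm, and once the finger withdraws the spring raises the lid ajar by itself. The weight of a pack does not release it. It cannot be shut again.
- blue_pad (a point): Where to press: white disc of 22 mm on the top face of the blue lid, on its middle line 130 mm in front of the hinge and 19 mm from the front edge. The pack covers it at the start. It moves with the lid.
- orange_pack_center (a point): Centre of the loose orange tray pack, 100 (its x) x 130 (its y) x 35 mm high, about 0.3 kg, rigid; this point lies half-way up (17.5 mm). It lies flat on the blue lid, its x axis along the bin's x to within 0.25 rad. Resting square against the raised back edge its centre is at x = 92 mm of the bin.
- yellow_bin: Second bin fixed on the counter, the same size and mechanism, with a yellow lid; same axes. To be left alone.
- yellow_lid (a joint): Angle of the yellow lid, as for the blue one; it must stay shut at 0.
- green_pack_center (a point): Centre of a green tray pack, 100 x 130 x 35 mm, that lies on the yellow lid; leave it there.
- tub: Small jar with a red cap, 56 mm diameter, 50 mm high, standing on the ledge of the yellow bin; origin: centre of its underside.
- spray: White bottle with a blue cap, 68 mm diameter, 190 mm high, standing on the counter; origin: centre of its underside.
- pen_cup: Grey cup, 72 mm diameter, 90 mm high, standing on the counter; origin: centre of its underside.
- orange_pack: The same orange pack; origin: centre of its underside.
Mind the look-alikes: they are no part of the job. What is shaped like the orange_pack but turquoise is not meant.

How it is judged:
By the outcome, as a careful person would: the job done as asked, in the order asked, and still so for the second after the job is handed in, with the robot touching nothing.
It also fails if it takes over 48 s, if anything falls off the work surface, if the arm or the gripper's body presses on something with over 40 N, if the wrist force passes 120 N, or if a joint passes its speed limit or range.

## Robot

A 6-joint arm with a two-finger parallel gripper is mounted at the origin on the work surface. World frame = base frame: x ahead of the robot, y to its left, z up, the work surface at z = 0. Lengths are in m, angles in rad, forces in N, time in s.
With the tool pointing down it reaches from about 0.35 to 0.8 m from the base axis. Payload 7.3 kg.
Tool frame: the origin (TCP) lies at the very end of the fingers, on their centre line; the grasp point (between the pads) lies 19 mm behind it (r.tcp_to_grasp is the distance from the TCP to the grasp point, in m); y points along the fingers, x is the direction in which the jaws open and shut, and the axes are right-handed (so a half turn about y gives the same grasp; the last joint's range is limited). The gripper opens to 85 mm and grips with 20 to 120 N. Pads are 22 mm wide; open, the fingers measure 114 mm over their backs; the gripper's body (76 mm by 85 mm) begins 54 mm behind the grasp point. The pads swing forward as they close: fully open they stand 13 mm farther back than shut.
Start: joints at [1.131, 0.342, 1.524, -0, 1.275, -0.146], TCP at [0.152, 0.503, 0.231] pointing down, gripper open.
Joint ranges: [-2.53, 2.53], [-0.77, 2.02], [0.04, 2.7], [-1, 4.14], [0.28, 2.66], [-3.11, 3.11]. Speed limits (rad/s): [2.57, 2.57, 3.14, 3.14, 3.14, 3.14].

## Interface

Orientations are given as a 3x3 rotation matrix whose columns are the frame's x, y, z axes.
In Python, from rig import r, optics, job, recognise, masks_of, place_of gives the robot as it stands. The module is installed in compiled form; this text tells all that it offers.
- The arm moves only by the tool carry_out, never from a script. Its argument "motion" is one flat list of numbers, 7 for each row, row after row: the shift along the tool's x, y, z in m, then the turn, a rotation vector about the tool's x, y, z in degrees, then the opening, from 0 (shut) to 1 (fully open). A call has 1 to 20 rows; each row is the pose to reach, as a shift and turn from the pose commanded when the call began, along the tool's axes at that moment; what a row does not reach only later rows make up. A row lasts 1/12 s, in which the tool goes at most 41.7 mm and 7.16 degrees, less where a joint would pass 70% of its speed; a pose out of reach is approached as far as the arm can. A call with a gripper value outside its range is refused whole. The fingers move at their own pace and stop on an object; "squeeze" is the grip in N (left out, the last holds). Time passes only in rows, so rows that repeat a pose let the fingers close. It gives the time, the measured TCP pose, the force and the opening at its end, in the units of the state.
- r.state(): the state, without advancing time (a new reading comes with each control period).
- optics.read_camera(name): name is "side" or "top"; returns a dict with "image" (400x640x3 uint8, red, green, blue), "range_z" (400x640 float32, m along the optical axis (not along the pixel's ray), 0 where there is no reading), "fx", "fy", "cx", "cy" (pixels), "k1" (the pictures are not rectified: a ray, as slopes to the right and down, at radius r is drawn at 1 + k1 r^2 times it, then the intrinsics apply), "rvec" (rotation vector, rad) and "tvec" (3), from world to camera coordinates, as OpenCV has them. Camera axes: x right, y down, z forward; pixel columns grow to the right and rows downward; lengths in m; the calibration is good to about 2 mm. A picture is of the moment at which its call begins.
- job.finish_job(): hands the job in, once; it reports no verdict.
Trained networks look in the newest picture that a camera, given by its name, has taken for a name from the list of things; names that differ only in an ending like _2 or _b are one class to them, and where a whole thing is asked for, a point or a joint stands for the part that bears it (a point fixed in the world has none). Each returns a list of dicts, best first, with "conf" (0 to 1); they miss things now and then, are a little off and sometimes report something else, mostly with a low value. They report only what shows in the picture. A call takes as long as a camera call. They do not tell look-alikes from the thing itself.
- recognise(label, camera): "xyz" ([x, y, z] in m, in world coordinates, good to about 4 mm: the middle of the surface that is visible of it).
- masks_of(label, camera): "pixels" (400x640 bool, what is visible of it).
- place_of(label, camera): "xyz" ([x, y, z] in m, in world coordinates, good to about 4 mm: a listed point, or the origin of a listed thing).
The state is a dict: "clock": time; "joint_positions": joint angles; "qd": joint speeds; "joint_efforts": joint torques, N m; "position": TCP position; "tool_rot": TCP orientation; "force": force on the tool from outside, world axes, zero at the start; "wrist_torque": the same for the moment, N m; "opening": finger opening in m.
Only numpy, scipy, OpenCV 4.12 (cv2) and the standard library are available. Lean on these libraries where they do the work, as an engineer would, in place of code of your own. Each camera call takes 0.05 s, during which the arm holds its last target. There are 200 camera calls.

## Working session

There is one attempt and no reset: what is moved stays moved. The work goes in short steps, Python scripts to look and compute and a tool call to move; the robot and the scene stay as the last step left them, time stands still between calls to the robot, and variables do not carry over. Pictures are saved under pics/ and viewed, about 8 in all and at most 12, crops included, and the job is handed in when it is done.

Besides the shell and the picture viewer there is one more tool, called after ">>>" by a JSON object that holds its "name" and its "arguments", one argument or row to a line. carry_out: Moves the arm, as the interface text tells. Its arguments: {"type":"object","properties":{"motion":{"type":"array","items":{"type":"number"}},"squeeze":{"type":"number"}},"required":["motion"]}

```bash
mkdir -p pics
cat > h.py <<'E'
import numpy as np, cv2
from rig import r, optics, job, recognise, masks_of, place_of
def cam(n):
    c=optics.read_camera(n); R=cv2.Rodrigues(np.array(c['rvec'],float))[0]; return c,R,np.array(c['tvec'],float).ravel()
def cloud(c,R,t):
    v,u=np.mgrid[0:400,0:640]; xd=(u-c['cx'])/c['fx']; yd=(v-c['cy'])/c['fy']
    x,y=xd.copy(),yd.copy()
    for _ in range(8):
        k=1+c['k1']*(x*x+y*y); x,y=xd/k,yd/k
    z=c['range_z']; P=np.stack([x*z,y*z,z],-1); W=(P-t)@R; W[z<=0]=np.nan; return W
def proj(c,R,t,p):
    q=R@np.array(p)+t; x,y=q[0]/q[2],q[1]/q[2]; k=1+c['k1']*(x*x+y*y); return c['fx']*x*k+c['cx'],c['fy']*y*k+c['cy']
def save(c,n): cv2.imwrite('pics/'+n,c['image'][:,:,::-1])
E
python3 - <<'E'
from h import *
np.set_printoptions(precision=4,suppress=True)
ims=[]
for n in ('top','side'):
    c,R,t=cam(n); ims.append(c['image'])
    for l in ['blue_bin','orange_pack_center','yellow_bin','blue_lid','blue_pad','green_pack_center','tub','spray','pen_cup']:
        f=recognise if l in('blue_lid',) else place_of
        for d in f(l,n): 
            if d['conf']>.15: print(n,l,d['conf'],np.array(d['xyz']),np.round(proj(c,R,t,d['xyz'])))
    np.save(n+'.npy',cloud(c,R,t))
for n,i in zip(('top','side'),ims): cv2.imwrite(f'pics/{n}0.png',i[:,:,::-1])
s=r.state(); print(s)
E
```

```text
top blue_bin 0.78 [0.5831 0.198  0.0035] [266. 174.]
top orange_pack_center 0.8 [0.2663 0.2117 0.0153] [263. 267.]
top orange_pack_center 0.79 [0.5128 0.2206 0.1196] [255. 188.]
top yellow_bin 0.81 [ 0.6007 -0.215   0.0011] [386. 166.]
top yellow_bin 0.64 [0.4567 0.2148 0.104 ] [258. 207.]
top yellow_bin 0.21 [0.5168 0.218  0.1014] [257. 188.]
top blue_lid 0.63 [0.4863 0.1837 0.1041] [267. 197.]
top blue_lid 0.63 [0.6135 0.1848 0.0986] [267. 159.]
top blue_pad 0.97 [0.4568 0.2172 0.1004] [257. 207.]
top green_pack_center 0.8 [ 0.5316 -0.2161  0.1162] [392. 179.]
top tub 0.7 [ 0.6781 -0.204   0.0986] [386. 137.]
top spray 0.63 [0.4774 0.4597 0.0007] [190. 207.]
top pen_cup 0.64 [ 0.4118 -0.4474  0.0028] [456. 219.]
side blue_bin 0.75 [0.5872 0.1966 0.0025] [302. 187.]
side orange_pack_center 0.94 [0.5183 0.2157 0.1158] [282. 165.]
side orange_pack_center 0.77 [0.2743 0.2133 0.0136] [223. 216.]
side orange_pack_center 0.64 [ 0.3583 -0.0062  0.0211] [280. 240.]
side orange_pack_center 0.33 [ 0.4141 -0.4509 -0.0028] [392. 330.]
side yellow_bin 0.82 [ 0.6008 -0.213   0.0031] [383. 249.]
s
[... 229 characters left out ...]
e tub 0.61 [ 0.6744 -0.1954  0.1018] [399. 212.]
side spray 0.59 [0.4779 0.4588 0.0005] [240. 166.]
side pen_cup 0.96 [ 0.4133 -0.4503 -0.0036] [391. 331.]
{'clock': 1.0, 'joint_positions': array([ 1.131 ,  0.342 ,  1.5241,  0.    ,  1.2754, -0.146 ]), 'qd': array([-0.0006,  0.001 , -0.0005, -0.0003,  0.0006, -0.0005]), 'joint_efforts': array([ -0.0014, -43.357 , -24.6276,  -0.0005,   0.0002,   0.    ]), 'position': array([0.152 , 0.5025, 0.2313]), 'tool_rot': array([[ 0.2896, -0.    , -0.9572],
       [ 0.9572,  0.0001,  0.2896],
       [ 0.0001, -1.    ,  0.    ]]), 'force': array([1.1624, 0.5382, 0.6419]), 'wrist_torque': array([-0.0391,  0.0309, -0.0184]), 'opening': 0.08546206326417206}
```

View pics/top0.png

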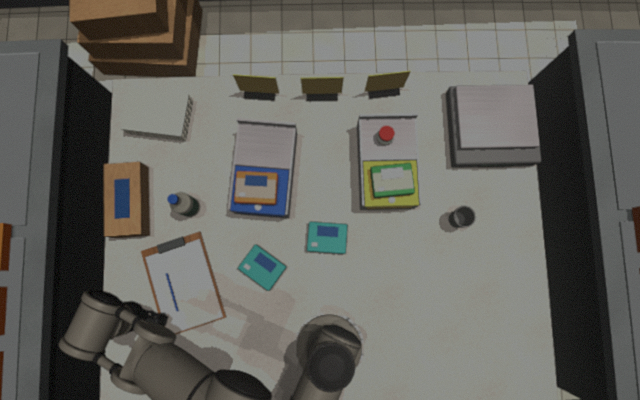

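View pics/side0.png

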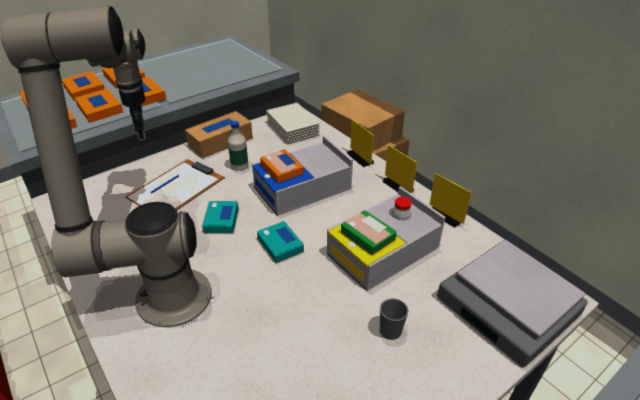

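The top view shows the blue bin centred at about (264,168). The orange pack lies on its lid at (257,187), and the pad is just visible at (257,207). Candidates for the pack are orange at (257,187), turquoise at (262,267) and (327,238), and green at (392,180) on the yellow lid. I choose the orange one at (257,187), because it is the only one on the blue lid.

```bash
cat > fit.py <<'E'
from h import *
def near(W,lo,hi,x0,x1,y0,y1):
    m=(W[...,2]>lo)&(W[...,2]<hi)&(W[...,0]>x0)&(W[...,0]<x1)&(W[...,1]>y0)&(W[...,1]<y1); return m
def rect(W,m,name):
    p=W[m]; q=(p[:,:2]*1000).astype(np.float32); rc=cv2.minAreaRect(q); print(name,len(p),'c',np.round(rc[0],1),'size',np.round(rc[1],1),'ang',round(rc[2],2),'z',np.round(np.percentile(p[:,2],[5,50,95]),4)); return rc
E
python3 - <<'E'
from fit import *
np.set_printoptions(precision=4,suppress=True)
for n in('top','side'):
    W=np.load(n+'.npy'); B=(.38,.8,.03,.34)
    rect(W,near(W,.09,.2,*B),n+' bin all')
    rect(W,near(W,.09,.108,*B),n+' lid/ledge')
    m=near(W,.128,.16,.42,.6,.1,.3); rect(W,m,n+' packtop')
    m=near(W,.115,.15,.64,.8,.03,.34); 
    if m.sum()>5: rect(W,m,n+' rim')
im=cv2.imread('pics/top0.png')[110:225,215:310]; im=cv2.resize(im,None,fx=6,fy=5,interpolation=cv2.INTER_CUBIC)[:575]
cv2.imwrite('pics/crop.png',cv2.resize(cv2.imread('pics/top0.png')[110:225,215:310],(475,575),interpolation=cv2.INTER_CUBIC))
E
```

```text
top bin all 5386 c [587.6 202.7] size [192.3 298.8] ang 83.85 z [0.0948 0.1014 0.138 ]
top lid/ledge 3791 c [587.6 202.7] size [192.3 298.8] ang 83.85 z [0.0943 0.0996 0.1048]
top packtop 1293 c [516.3 218.5] size [131.4 101.1] ang 85.74 z [0.1308 0.1357 0.1407]
top rim 186 c [729.8 186.1] size [185.6  10.6] ang 83.86 z [0.1178 0.1245 0.13  ]
side bin all 3160 c [585.9 199. ] size [206.5 305.6] ang 83.35 z [0.0948 0.101  0.137 ]
side lid/ledge 2091 c [584.7 197.9] size [206.7 300.2] ang 84.71 z [0.094  0.0992 0.104 ]
side packtop 670 c [513.7 214.6] size [138.4 102.3] ang 85.48 z [0.1306 0.1353 0.1391]
side rim 134 c [729.7 182. ] size [195.5  14.9] ang 83.02 z [0.1161 0.1235 0.1283]
```

View pics/crop.png

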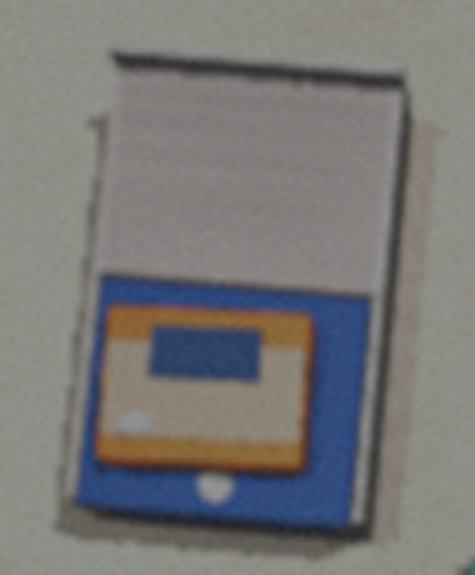

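```bash
cat > mv.py <<'E'
from h import *
import sys
C=np.array([.587,.2015]); A=np.radians(-6.15); ex=np.array([np.cos(A),np.sin(A)]); ey=np.array([-ex[1],ex[0]])
def bf(p): d=np.array(p[:2])-C; return np.round([d@ex,d@ey],4)
def go(bx,by,z):
    s=r.state(); R=s['tool_rot']; p=np.r_[C+bx*ex+by*ey,z]
    Rt=np.c_[np.r_[ey,0],[0,0,-1],np.r_[-ex,0]]
    print('world',np.round(p,4),'shift',np.round(R.T@(p-s['position']),4),'turn',np.round(np.degrees(cv2.Rodrigues(R.T@Rt)[0].ravel()),2))
    print('bin now',bf(s['position']),s['position'][2],'F',np.round(s['force'],1),s['clock'])
if __name__=='__main__': go(*map(float,sys.argv[1:4]))
E
python3 mv.py -.168 .009 .2
```

```text
world [0.4209 0.2284 0.2   ] shift [-0.1845  0.0313 -0.3368] turn [ -0.   -10.68   0.  ]
bin now [-0.4647  0.2527] 0.23130493273298253 F [1.2 0.5 0.6] 1.0
```

>>> {"name": "carry_out", "arguments": {
  "motion": [-0.1845, 0, -0.3368, 0, -10.68, 0, 1, -0.1845, 0, -0.3368, 0, -10.68, 0, 1, -0.1845, 0, -0.3368, 0, -10.68, 0, 1, -0.1845, 0, -0.3368, 0, -10.68, 0, 1, -0.1845, 0, -0.3368, 0, -10.68, 0, 1, -0.1845, 0, -0.3368, 0, -10.68, 0, 1, -0.1845, 0, -0.3368, 0, -10.68, 0, 1, -0.1845, 0, -0.3368, 0, -10.68, 0, 1, -0.1845, 0, -0.3368, 0, -10.68, 0, 1, -0.1845, 0, -0.3368, 0, -10.68, 0, 1, -0.1845, 0.031, -0.3368, 0, -10.68, 0, 1, -0.1845, 0.031, -0.3368, 0, -10.68, 0, 1, -0.1845, 0.031, -0.3368, 0, -10.68, 0, 1, -0.1845, 0.031, -0.3368, 0, -10.68, 0, 1]
}}

```text
clock: 2.17
position: [0.4209, 0.2289, 0.2011]
tool_rot: [[0.106, 0.0, -0.994], [0.994, 0.0, 0.106], [0.0, -1.0, -0.0]]
force: [-0.8, 0.0, 0.0]
opening: 0.0853
```

Run:
```python
from mv import *
go(-.168,.009,.108)
ims=[]
c,R,t=cam('side')
i=c['image'][:,:,::-1][90:240,190:390]; cv2.imwrite('pics/s1.png',cv2.resize(i,None,fx=4,fy=4,interpolation=cv2.INTER_CUBIC))
W=cloud(c,R,t)
m=(W[...,0]>.3)&(W[...,0]<.5)&(W[...,1]>.1)&(W[...,1]<.34)&(W[...,2]>.15)&(W[...,2]<.4)
print('lowest z',np.percentile(W[m][:,2],[0,1,3,5]))
```

```text
world [0.4209 0.2284 0.108 ] shift [-0.0004  0.0931 -0.0001] turn [0.01 0.04 0.02]
bin now [-0.1681  0.0094] 0.2010724241626817 F [-0.8  0.   0. ] 2.1667
lowest z [0.21511559 0.22018459 0.22478765 0.23069679]
```

View pics/s1.png

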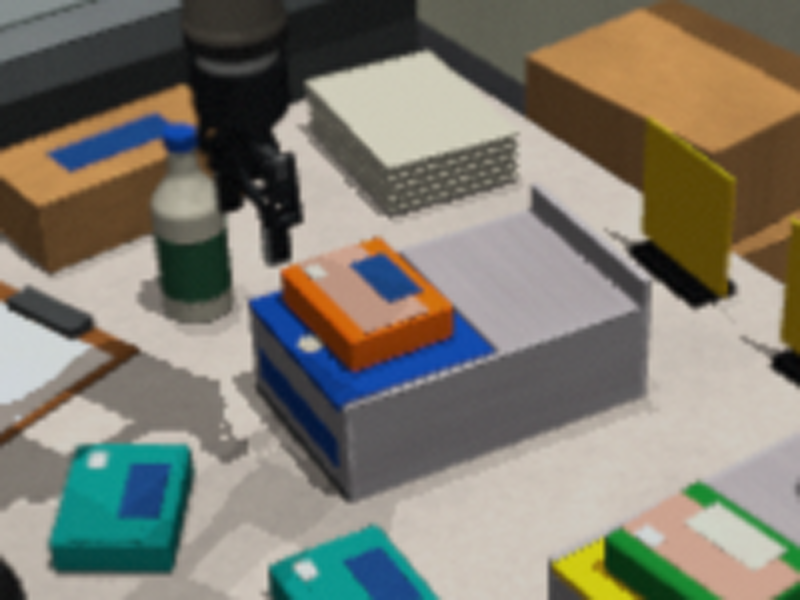

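The crop shows the gripper in front of the lid at (250,200) and the orange pack at (365,300), with its front edge just touching the pad at (308,343). The open fingertips sit about 14 mm above the TCP. I'll lower to 0.096 and push.

>>> {"name": "carry_out", "arguments": {
  "motion": [0, 0.04, 0, 0, 0, 0, 1, 0, 0.08, 0, 0, 0, 0, 1, 0, 0.105, 0, 0, 0, 0, 1, 0, 0.105, 0, 0, 0, 0, 1, 0, 0.105, -0.015, 0, 0, 0, 1, 0, 0.105, -0.025, 0, 0, 0, 1, 0, 0.105, -0.031, 0, 0, 0, 1, 0, 0.105, -0.037, 0, 0, 0, 1, 0, 0.105, -0.043, 0, 0, 0, 1, 0, 0.105, -0.05, 0, 0, 0, 1, 0, 0.105, -0.058, 0, 0, 0, 1, 0, 0.105, -0.066, 0, 0, 0, 1, 0, 0.105, -0.074, 0, 0, 0, 1, 0, 0.105, -0.082, 0, 0, 0, 1, 0, 0.105, -0.09, 0, 0, 0, 1, 0, 0.105, -0.097, 0, 0, 0, 1, 0, 0.105, -0.1, 0, 0, 0, 1, 0, 0.105, -0.1, 0, 0, 0, 1]
}}

```text
clock: 3.72
position: [0.5211, 0.2177, 0.0957]
tool_rot: [[0.107, 0.001, -0.994], [0.994, 0.0, 0.107], [0.0, -1.0, -0.001]]
force: [0.3, -0.4, 0.4]
opening: 0.0856
```

```bash
cat > look.py <<'E'
from fit import *
from mv import *
go(.028,.009,.096)
c,R,t=cam('top'); W=cloud(c,R,t)
hsv=cv2.cvtColor(c['image'],cv2.COLOR_RGB2HSV)
m=near(W,.129,.142,.42,.73,.08,.32)&~((W[...,0]>.715))
for d in masks_of('orange_pack','top'):
    mm=m&d['pixels']
    if mm.sum()>200:
        rc=rect(W,mm,'pack %.2f'%d['conf']); print('bin frame',bf(np.array(rc[0])/1000))
E
python3 look.py
```

```text
world [0.6158 0.2074 0.096 ] shift [ 0.     -0.0002 -0.0953] turn [ 0.06 -0.02  0.02]
bin now [-0.0673  0.009 ] 0.09572223624536817 F [ 0.3 -0.4  0.4] 3.7167
pack 0.84 311 c [581.  162.3] size [90.7 41.2] ang 0.45 z [0.131  0.1356 0.14  ]
bin frame [-0.0018 -0.0396]
```

>>> {"name": "carry_out", "arguments": {
  "motion": [0, 0, -0.004, 0, 0, 0, 1, 0, 0, -0.01, 0, 0, 0, 1, 0, 0, -0.018, 0, 0, 0, 1, 0, 0, -0.026, 0, 0, 0, 1, 0, 0, -0.034, 0, 0, 0, 1, 0, 0, -0.042, 0, 0, 0, 1, 0, 0, -0.05, 0, 0, 0, 1, 0, 0, -0.058, 0, 0, 0, 1, 0, 0, -0.065, 0, 0, 0, 1, 0, 0, -0.071, 0, 0, 0, 1, 0, 0, -0.076, 0, 0, 0, 1, 0, 0, -0.08, 0, 0, 0, 1, 0, 0, -0.082, 0, 0, 0, 1, 0, 0, -0.082, 0, 0, 0, 1]
}}

```text
clock: 4.98
position: [0.6026, 0.2088, 0.0952]
tool_rot: [[0.107, 0.001, -0.994], [0.994, 0.0, 0.107], [0.0, -1.0, -0.001]]
force: [-0.3, 0.5, -0.5]
opening: 0.0855
```

Run:
```python
from look import *
i=c['image'][:,:,::-1][100:225,205:320]; cv2.imwrite('pics/t2.png',cv2.resize(i,None,fx=4.6,fy=4.6,interpolation=cv2.INTER_CUBIC))
p=W[m]; b=(p[:,:2]-C)@np.c_[ex,ey]; print(np.percentile(b,[.5,99.5],axis=0))
```

```text
world [0.6158 0.2074 0.096 ] shift [ 0.0001 -0.0008 -0.0132] turn [ 0.06 -0.01  0.01]
bin now [0.0148 0.0089] 0.095210695769855 F [-0.3  0.5 -0.5] 4.9833
pack 0.55 258 c [667.2 151.4] size [38.5 82.7] ang 89.59 z [0.1304 0.1345 0.1394]
bin frame [ 0.0851 -0.0413]
[[ 0.02058854 -0.05766113]
 [ 0.12457733 -0.01866044]]
```

View pics/t2.png

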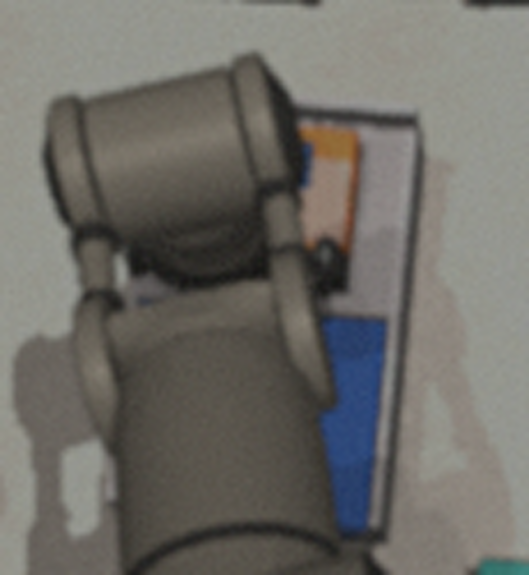

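The picture shows the pack's right half at (330,185), clear of the wrist, about 12–15 mm short of the back edge at (355,112). I'll creep on.

>>> {"name": "carry_out", "arguments": {
  "motion": [0, 0, -0.002, 0, 0, 0, 1, 0, 0, -0.004, 0, 0, 0, 1, 0, 0, -0.006, 0, 0, 0, 1, 0, 0, -0.008, 0, 0, 0, 1, 0, 0, -0.01, 0, 0, 0, 1, 0, 0, -0.011, 0, 0, 0, 1, 0, 0, -0.012, 0, 0, 0, 1, 0, 0, -0.013, 0, 0, 0, 1, 0, 0, -0.013, 0, 0, 0, 1]
}}

```text
clock: 5.83
position: [0.615, 0.2075, 0.0954]
tool_rot: [[0.107, 0.0, -0.994], [0.994, 0.0, 0.107], [0.0, -1.0, -0.0]]
force: [-3.3, 0.4, 2.4]
opening: 0.0853
```

>>> {"name": "carry_out", "arguments": {
  "motion": [0, 0, -0.001, 0, 0, 0, 1, 0, 0, -0.002, 0, 0, 0, 1, 0, 0, -0.002, 0, 0, 0, 1]
}}

```text
clock: 6.08
position: [0.617, 0.2073, 0.0954]
tool_rot: [[0.107, 0.0, -0.994], [0.994, 0.0, 0.107], [0.0, -1.0, -0.0]]
force: [-3.9, 1.2, 3.5]
opening: 0.0855
```

>>> {"name": "carry_out", "arguments": {
  "motion": [0, 0, -0.001, 0, 0, 0, 1, 0, 0, -0.002, 0, 0, 0, 1, 0, 0, -0.002, 0, 0, 0, 1]
}}

```text
clock: 6.33
position: [0.6187, 0.2071, 0.0953]
tool_rot: [[0.107, -0.0, -0.994], [0.994, 0.0, 0.107], [0.0, -1.0, 0.0]]
force: [-4.9, 0.5, 4.3]
opening: 0.0857
```

>>> {"name": "carry_out", "arguments": {
  "motion": [0, 0, -0.001, 0, 0, 0, 1, 0, 0, -0.002, 0, 0, 0, 1, 0, 0, -0.002, 0, 0, 0, 1]
}}

```text
clock: 6.58
position: [0.6186, 0.2071, 0.0954]
tool_rot: [[0.107, -0.005, -0.994], [0.994, -0.0, 0.107], [-0.001, -1.0, 0.005]]
force: [-13.6, 0.7, 8.5]
opening: 0.0854
```

Force has risen and motion has stopped: the pack is against the back edge. I'll withdraw and look.

>>> {"name": "carry_out", "arguments": {
  "motion": [0, 0, 0.01, 0, 0, 0, 1, 0, 0, 0.03, 0, 0, 0, 1, 0, 0, 0.05, 0, 0, 0, 1, 0, -0.04, 0.06, 0, 0, 0, 1, 0, -0.08, 0.09, 0, 0, 0, 1, 0, -0.1, 0.13, 0, 0, 0, 0, 0, -0.1, 0.16, 0, 0, 0, 0, 0, -0.1, 0.161, 0, 0, 0, 0, 0, -0.1, 0.161, 0, 0, 0, 0, 0, -0.1, 0.161, 0, 0, 0, 0, 0, -0.1, 0.161, 0, 0, 0, 0, 0, -0.1, 0.161, 0, 0, 0, 0]
}}

```text
clock: 7.58
position: [0.4619, 0.2239, 0.1947]
tool_rot: [[0.108, -0.0, -0.994], [0.994, -0.0, 0.108], [-0.0, -1.0, 0.0]]
force: [0.7, -0.8, 0.8]
opening: 0.0007
```

Run:
```python
from look import *
i=c['image'][:,:,::-1][100:225,205:320]; a=cv2.resize(i,(370,400),interpolation=cv2.INTER_CUBIC)
s,Rs,ts=cam('side'); i=s['image'][:,:,::-1][90:215,220:370]; b=cv2.resize(i,(430,400),interpolation=cv2.INTER_CUBIC)
cv2.imwrite('pics/t3.png',np.hstack([a,b]))
Ws=cloud(s,Rs,ts); rc=rect(Ws,near(Ws,.129,.142,.6,.74,.08,.32),'side pack'); print(bf(np.array(rc[0])/1000))
for n in('top','side'):
  for l in('blue_pad','orange_pack'): print(n,l,[(round(d['conf'],2),np.round(d['xyz'],4),bf(d['xyz'])) for d in place_of(l,n)][:2])
lid=(W[...,0]>.42)&(W[...,0]<.57)
go(-.13,0,.115)
```

```text
world [0.6158 0.2074 0.096 ] shift [ 0.0003  0.0987 -0.1548] turn [-0.   -0.05 -0.01]
bin now [-0.1268  0.0088] 0.1946635293209509 F [ 0.7 -0.8  0.8] 7.5833
pack 0.71 1031 c [674.6 198.9] size [129.6  92.3] ang 84.15 z [0.1301 0.1346 0.1393]
bin frame [0.0873 0.0068]
side pack 569 c [675.3 187.3] size [146.8 106.4] ang 79.59 z [0.1304 0.1344 0.1381]
[ 0.0893 -0.0046]
top blue_pad [(0.88, array([0.4587, 0.2161, 0.1008]), array([-0.1291,  0.0008]))]
top orange_pack [(0.6, array([ 0.3585, -0.0063,  0.0006]), array([-0.2049, -0.2311])), (0.59, array([0.6788, 0.1957, 0.0994]), array([0.0919, 0.0041]))]
side blue_pad [(0.63, array([0.459 , 0.2135, 0.1026]), array([-0.1285, -0.0018])), (0.46, array([ 4.741e-01,  4.582e-01, -2.000e-04]), array([-0.1398,  0.2431]))]
side orange_pack [(0.9, array([ 3.621e-01, -1.000e-04, -9.000e-04]), array([-0.202 , -0.2245])), (0.77, array([0.6764, 0.196 , 0.0994]), array([0.0895, 0.0041]))]
world [0.4577 0.2154 0.115 ] shift [-0.0089  0.0801  0.0022] turn [-0.01 -0.02 -0.  ]
bin now [-0.1278  0.0089] 0.19511629353799836 F [-0.5  0.1 -0.4] 7.9333
```

View pics/t3.png

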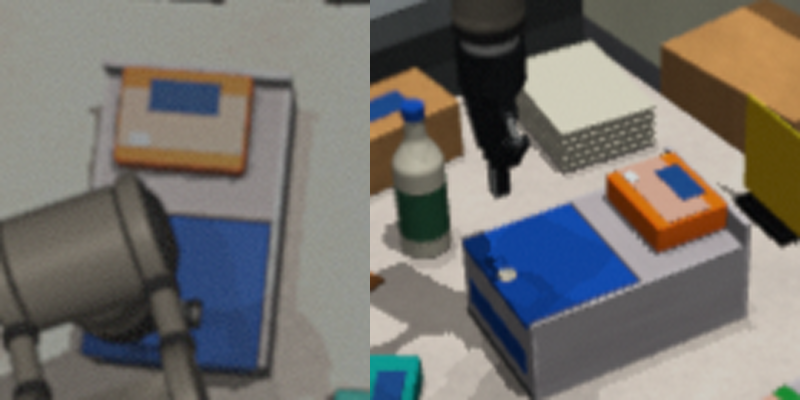

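The pack lies squarely against the back edge (top view (185,118), side view (665,200)), and the white pad at (507,275) is clear. Next I'll press it with shut fingers.

>>> {"name": "carry_out", "arguments": {
  "motion": [-0.009, 0.03, 0.002, 0, 0, 0, 0, -0.009, 0.06, 0.002, 0, 0, 0, 0, -0.009, 0.08, 0.002, 0, 0, 0, 0, -0.009, 0.088, 0.002, 0, 0, 0, 0, -0.009, 0.091, 0.002, 0, 0, 0, 0, -0.009, 0.094, 0.002, 0, 0, 0, 0, -0.009, 0.096, 0.002, 0, 0, 0, 0, -0.009, 0.098, 0.002, 0, 0, 0, 0, -0.009, 0.1, 0.002, 0, 0, 0, 0, -0.009, 0.1, 0.002, 0, 0, 0, 0]
}}

```text
clock: 8.77
position: [0.4586, 0.2157, 0.0971]
tool_rot: [[0.107, 0.003, -0.994], [0.994, 0.001, 0.107], [0.001, -1.0, -0.003]]
force: [-2.7, 0.1, 6.6]
opening: 0.0003
```

>>> {"name": "carry_out", "arguments": {
  "motion": [0, 0.001, 0, 0, 0, 0, 0, 0, 0.002, 0, 0, 0, 0, 0, 0, 0.003, 0, 0, 0, 0, 0, 0, 0.003, 0, 0, 0, 0, 0]
}}

```text
clock: 9.1
position: [0.4586, 0.2158, 0.0941]
tool_rot: [[0.107, 0.003, -0.994], [0.994, 0.001, 0.107], [0.001, -1.0, -0.003]]
force: [-1.8, -0.2, 7.0]
opening: 0.0001
```

6 mm in at about 7 N, so it is past the release point. I'll lift straight up and move away.

>>> {"name": "carry_out", "arguments": {
  "motion": [0, -0.03, 0, 0, 0, 0, 0, 0, -0.07, 0, 0, 0, 0, 0, 0, -0.11, 0, 0, 0, 0, 0, 0, -0.15, 0.02, 0, 0, 0, 0, 0, -0.16, 0.06, 0, 0, 0, 0, 0, -0.16, 0.08, 0, 0, 0, 0, 0, -0.16, 0.08, 0, 0, 0, 0, 0, -0.16, 0.08, 0, 0, 0, 0, 0, -0.16, 0.08, 0, 0, 0, 0, 0, -0.16, 0.08, 0, 0, 0, 0]
}}

```text
clock: 9.93
position: [0.3791, 0.2239, 0.2523]
tool_rot: [[0.108, 0.0, -0.994], [0.994, 0.0, 0.108], [0.0, -1.0, -0.0]]
force: [0.5, -0.4, 0.6]
opening: -0.0004
```

Run:
```python
from look import *
s,Rs,ts=cam('side'); save(s,'s4.png'); Ws=cloud(s,Rs,ts)
mm=near(Ws,.08,.2,.43,.58,.12,.3); b=(Ws[mm][:,:2]-C)@ex; k=np.polyfit(b,Ws[mm][:,2],1); print('lid slope',k)
for l in('orange_pack','green_pack_center','tub','spray','pen_cup'): print(l,[(round(d['conf'],2),np.round(d['xyz'],4)) for d in place_of(l,'side')][:3])
```

```text
world [0.6158 0.2074 0.096 ] shift [ 0.0091  0.1564 -0.237 ] turn [ 0.03 -0.03  0.01]
bin now [-0.2091 -0.    ] 0.25229269989365377 F [ 0.5 -0.4  0.6] 9.9333
pack 0.94 1025 c [674.6 199.2] size [129.6  92. ] ang 84.05 z [0.1303 0.1345 0.1392]
bin frame [0.0873 0.0071]
lid slope [-0.17494473  0.11458768]
orange_pack [(0.76, array([0.6831, 0.1988, 0.0978])), (0.76, array([0.2677, 0.214 , 0.0064])), (0.72, array([ 3.625e-01, -1.100e-03,  3.000e-04]))]
green_pack_center [(0.71, array([ 0.5319, -0.216 ,  0.1187]))]
tub [(0.58, array([ 0.6761, -0.2007,  0.1039]))]
spray [(0.55, array([0.4788, 0.4607, 0.0008])), (0.36, array([ 0.5289, -0.2144,  0.1208]))]
pen_cup [(0.56, array([ 0.4157, -0.4491, -0.0012]))]
```

View pics/s4.png

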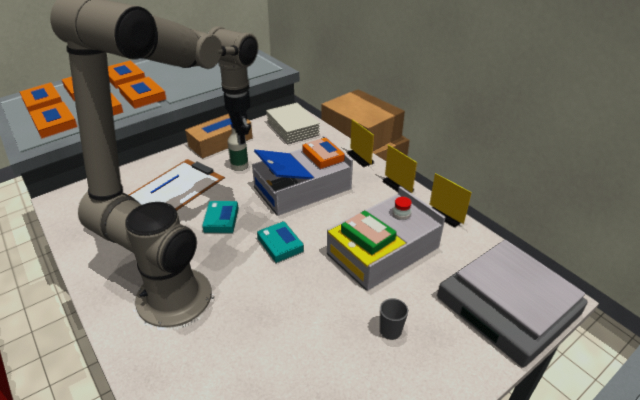

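The picture shows the blue lid ajar at (283,165) and the pack on the ledge at (325,152). The yellow bin and the other things are unchanged, and the gripper is clear.

```bash
python3 -c "
from rig import job; print(job.finish_job())"
```

```text
the job is handed in; nothing more can be done
None
```

The job is done and handed in. I pushed the orange pack straight back with the open fingers until it met the raised back edge. I then pressed the blue pad about 6 mm in with shut fingers (about 7 N) and withdrew, and the lid sprang ajar.

Last checks, at about 10 s of the 48 s allowed:
- **Pack:** it lies flat on the ledge, square with the bin to within about 0.2°. It sits about 7 mm off the middle line, so nothing hangs over the sides. The measured centre is 87–92 mm from the bin's centre, depending on the measurement, against 92 mm when fully against the edge. The push force also rose to about 14 N when it stopped.
- **Blue lid:** it is clearly ajar in the side picture. My slope fit of it gave only about 0.17 rad, because the fitted patch also took in bin and gripper points, so I relied on the picture rather than the number.
- **Everything else:** the green pack, tub, spray and cup are where they were, to within about 6 mm of network error. The yellow lid looks shut in the picture.

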